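# Loupe over a brooch on the coasting turntable

## Task

See how the brooch's stone plays under the lamp: push the turntable round by a finger stud and let it coast untouched, never faster than a turn in 3 seconds; while it still makes a turn in 15 seconds or better, keep the hand loupe level, centred over the amber stone and in focus 60 mm above it, following it round for at least five seconds. Then lay the loupe gently back flat on the bench and let go, leaving the turntable to run out. Do not knock the loupe on the turntable or bust, and leave the pliers, spool and jar alone.

Things in the scene. Friction and masses are not known exactly. Their poses are not given: they have to be found in the camera images.
- turntable: hand-turned inspection turntable: a fixed grey foot, 176 mm across, carrying a round dark platter, 260 mm across, its upper face 40 mm above the bench. Origin on the turning axis at bench height, z up. The platter carries a fixed low white necklace bust (all within 95 mm of the axis) and three finger studs on its rim, pushed sideways to turn it
- platter (a joint): angle of the platter on its foot, rad, growing anticlockwise from above; it may be turned either way without end; at 0 the stone lies along the foot's x axis. Nominal inertia 0.0134 kg m2 about the axis (25 percent either way), bearing drag 0.00015 N m plus 0.0003 N m per rad/s: it coasts for half a minute and more
- stone (a point): top of the amber stone, 16 mm across, amid a flower brooch (66 mm across, steel and blue petals) pinned on the bust's sloping bib; 66 mm from the turning axis, 79 mm above the bench. Axes: the platter's, x from the axis to the stone, z up
- neck (a point): top of the bust's round neck, 77 mm across, the highest point on the platter, 114 mm above the bench; 22 mm from the axis, on the side away from the stone
- stud0 (a point): top of an upright steel finger stud, 14 mm across, 24 mm high, standing on the platter 116 mm from the axis, 60 degrees anticlockwise from the stone (seen from above); its top is 64 mm above the bench
- stud1 (a point): top of an upright steel finger stud, 14 mm across, 24 mm high, standing on the platter 116 mm from the axis, straight across the axis from the stone (seen from above); its top is 64 mm above the bench
- stud2 (a point): top of an upright steel finger stud, 14 mm across, 24 mm high, standing on the platter 116 mm from the axis, 60 degrees clockwise from the stone (seen from above); its top is 64 mm above the bench
- loupe: hand loupe (magnifying glass) lying flat on the bench beside the turntable, on its left or right: a straight wooden handle 105 mm long, 18 mm wide and 18 mm high, and a round brass-rimmed lens. Nominal 80 g. Origin: under the middle of the handle, on the bench when it lies flat; x runs along the handle to the lens, z up through the lens. Balance point 34 mm from the origin towards the lens
- loupe_grip (a point): middle of the loupe's handle, 9 mm above the loupe's underside: where to grip it, across the handle (the handle's plain part runs 50 mm either way)
- loupe_lens (a point): centre of the loupe's lens (62 mm across its rim, 12 mm thick), 88 mm from the grip point along the loupe's x and 6 mm above its underside
- pliers: bystander: flat-nose pliers lying on the bench on the other side of the turntable, 165 mm long, 12 mm thick, blue grips. Origin between the grips near the joint, x towards the jaws
- spool: bystander: brass wire spool standing on the bench, 56 mm across, 41 mm high; origin under its centre
- jar: bystander: closed amber glass jar, 56 mm across, 75 mm high; origin under its centre
Things that resemble listed ones, but are neither listed nor needed, are in the scene too. What is shaped like the loupe but black or green is not meant.

How it is judged:
On the way, in this order (a step that is already met when the one before it is completed fails the run):
1. the turntable turns by itself, untouched, at a turn in 15 s or faster ((velocity of joint platter above 0.4 rad/s or velocity of joint platter below -0.4 rad/s) and contact force between turntable and anything else below 0.2 N), for 0.3 s.
2. for 5 s on end the loupe's lens stays over the travelling stone: within 15 mm sideways, 45 to 75 mm above it, level within 0.3 rad, the turntable untouched and still at a turn in 15 s or faster (all of step 1 and horizontal distance between loupe_lens and stone below 0.015 m and z of loupe_lens in the frame of stone between 0.045 and 0.075 m and angle between loupe's own z axis and vertical below 0.3 rad), for 5 s.
At the end, for the whole second after the job is handed in: the loupe lies flat on the bench (origin within 8 mm of the bench height, level within 0.15 rad), at rest, released and not leaning on the turntable, which may still be turning (height (world z) of loupe between -0.008 and 0.008 m and angle between loupe's own z axis and vertical below 0.15 rad and linear speed of loupe below 0.03 m/s and contact force between loupe and turntable below 0.2 N); the robot touches nothing.
It fails at once if the turntable is spun faster than a turn in 3 s (velocity of joint platter above 2.15 rad/s or velocity of joint platter below -2.15 rad/s).
It fails at once if the loupe is knocked against the turntable or the bust (over 3 N) (contact force between loupe and turntable above 3 N).
It fails at once if the loupe is dropped or flung (over 0.75 m/s) (linear speed of loupe above 0.75 m/s).
It fails at once if the pliers, spool or jar are moved more than 30 mm (distance of any of pliers, spool, jar from where it was at the start of the episode above 0.03 m).
It also fails if it takes over 67 s, if anything falls off the work surface, if the arm or the gripper's body presses on something with over 40 N, if the wrist force passes 120 N, or if a joint passes its speed limit or range.

## Robot

A 7-joint arm with a two-finger parallel gripper is mounted at the origin on the work surface. World frame = base frame: x ahead of the robot, y to its left, z up, the work surface at z = 0. Lengths are in m, angles in rad, forces in N, time in s.
With the tool pointing down it reaches from about 0.425 to 0.95 m from the base axis. Payload 4.7 kg.
Tool frame: the origin (TCP) lies at the very end of the fingers, on their centre line; the grasp point (between the pads) lies 19 mm behind it; z points along the fingers, y is the line along which they close (so a half turn about z gives the same grasp; the last joint's range is limited). The gripper opens to 85 mm and grips with 20 to 120 N. Pads are 22 mm wide; open, the fingers measure 114 mm over their backs; the gripper's body (76 mm by 85 mm) begins 54 mm behind the grasp point. The pads swing forward as they close: fully open they stand 13 mm farther back than shut.
Start: joints at [-1.291, 0.469, -0.049, 1.532, 0.024, 1.141, -0.082], TCP at [0.205, 0.643, 0.203] pointing down, gripper open.
Joint ranges: [-2.59, 2.59], [-0.33, 1.99], [-1.39, 1.29], [0.1, 2.45], [-1.04, 4.18], [0.21, 1.99], [-2.66, 2.66]. Speed limits (rad/s): [2.57, 2.57, 3.14, 3.14, 3.14, 3.14, 3.14].

## Interface

Orientations are given as a unit quaternion [w, x, y, z].
In Python, from bench import ctrl gives the robot as it stands. The module is installed in compiled form; this text tells all that it offers. Calls block until the motion is done:
- ctrl.goto(position, orientation): joint-space move of the TCP to a pose.
- ctrl.movel(position, rotation=None, vel=0.15, f_stop=None): straight line of the TCP; rotation=None keeps the orientation; vel is the mean speed in m/s. With f_stop (N) it stops when the force on the tool has changed by that much, and returns True; else False.
- ctrl.move_j(angles): joint-space move.
- ctrl.grip(opening): finger opening in m; the grip force is fixed at half the most; returns when the fingers have stopped.
- ctrl.sleep(seconds).
- ctrl.solve_ik(position, orientation): joint angles nearest the present ones, or None.
- ctrl.get_state(): the state.
- ctrl.camera(name): name is "side" or "top" or "wrist"; returns a dict with "frame" (480x640x3 uint8, red, green, blue), "vertical_fov" (degrees; the focal length in pixels is half the picture's height over the tangent of half this angle, whatever the lens; pixels are square), "cx", "cy" (the principal point, pixels), "origin" and "orientation" of the camera in the world. Camera axes: x right, y up, looking along -z (the intrinsics and any distortion apply to the point x, -y, -z); pixel columns grow to the right and rows downward; lengths in m; the calibration is good to about 2 mm. A picture is of the moment at which its call begins. There is no depth.
A pose or a line that the arm cannot do raises ctrl.IKError and nothing moves.
- ctrl.sign_off(): hands the job in; it is judged then, once.
The state is a dict: "t": time; "joints": joint angles; "qd": joint speeds; "joint_efforts": joint torques, N m; "position": TCP position; "ee_rot": TCP orientation; "ft_force": force on the tool from outside, world axes, zero at the start; "torque": the same for the moment, N m; "width": finger opening in m; "finger_force": force on a finger pad.
Only numpy, scipy, OpenCV 4.12 (cv2) and the standard library are available. Lean on these libraries where they do the work, as an engineer would, in place of code of your own. Each camera call takes 0.05 s, during which the arm holds its last target. There are 200 camera calls.

## Working session

There is one attempt and no reset: what is moved stays moved. The work goes in short steps, each a Python script; the robot and the scene stay as the last script left them, time stands still between calls to the robot, and variables do not carry over. Pictures are saved under pics/ and viewed, at most 11 in all, crops included, and the job is handed in when it is done.

```bash
mkdir -p pics; cat > h.py <<'E'
import numpy as np, cv2, time
from bench import ctrl
from scipy.spatial.transform import Rotation as R
def rot(q): return R.from_quat([q[1],q[2],q[3],q[0]])
def quat(r):
    x=r.as_quat(); return [x[3],x[0],x[1],x[2]]
def ray(c,u,v):
    f=240/np.tan(np.radians(c["vertical_fov"])/2)
    d=np.array([(u-c["cx"])/f,-(v-c["cy"])/f,-1.])
    return np.array(c["origin"]),rot(c["orientation"]).apply(d)
def onplane(c,u,v,z):
    o,d=ray(c,u,v); return o+d*(z-o[2])/d[2]
def project(c,p):
    f=240/np.tan(np.radians(c["vertical_fov"])/2)
    q=rot(c["orientation"]).inv().apply(np.array(p)-c["origin"])
    return c["cx"]+f*q[0]/-q[2], c["cy"]-f*q[1]/-q[2]
E
python3 - <<'E'
from h import *
for n in ("top","side","wrist"):
    c=ctrl.camera(n); cv2.imwrite(f"pics/{n}0.png",c["frame"][:,:,::-1])
    print(n,{k:v for k,v in c.items() if k!="frame"})
print(ctrl.get_state())
E
```

```text
top {'vertical_fov': 44.68634492484549, 'cx': 327.83381902159203, 'cy': 245.40911725440344, 'origin': array([ 0.37017811, -0.08034418,  1.3303041 ]), 'orientation': array([-0.69745226, -0.03229102,  0.02578718,  0.71543878])}
side {'vertical_fov': 43.490274003256204, 'cx': 312.5300216545763, 'cy': 243.31161999354643, 'origin': array([-0.07094014, -1.01117571,  0.78608955]), 'orientation': array([ 0.84834699,  0.46000341, -0.13101805, -0.22702096])}
wrist {'vertical_fov': 60.76997377705006, 'cx': 316.8152984054793, 'cy': 237.43591572079805, 'origin': array([0.12841364, 0.66905386, 0.37246909]), 'orientation': array([ 0.79699446, -0.13000388, -0.09444055,  0.58221972])}
{'t': 0.15, 'joints': array([-1.29088215,  0.46923694, -0.04862567,  1.53342524,  0.02410699,
        1.14102499, -0.08229183]), 'qd': array([ 0.0003094 , -0.00366374, -0.00143844, -0.0045839 , -0.00020207,
       -0.00070828,  0.00085167]), 'joint_efforts': array([ 6.92980775e-04, -5.10767877e+01, -4.66124620e-02, -2.37978119e+01,
        1.07814919e-02,  5.37286716e-03,  9.52339434e-06]), 'position': array([0.2049689 , 0.64260187, 0.20211319]), 'ee_rot': array([-9.54995223e-05,  1.53762490e-01,  9.88107549e-01, -7.48296192e-04]), 'ft_force': array([-0.97786885, -0.19743345, -0.76536293]), 'torque': array([-0.03665171,  0.02032577, -0.05920509]), 'finger_force': 0.0, 'width': 0.08530456141035912}
```

View pics/top0.png

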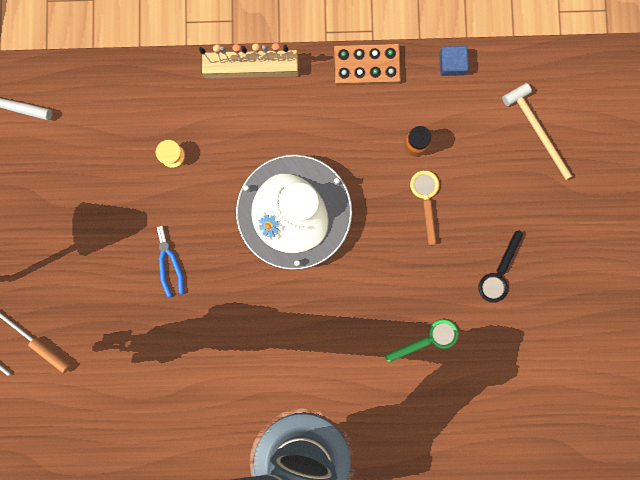

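View pics/side0.png

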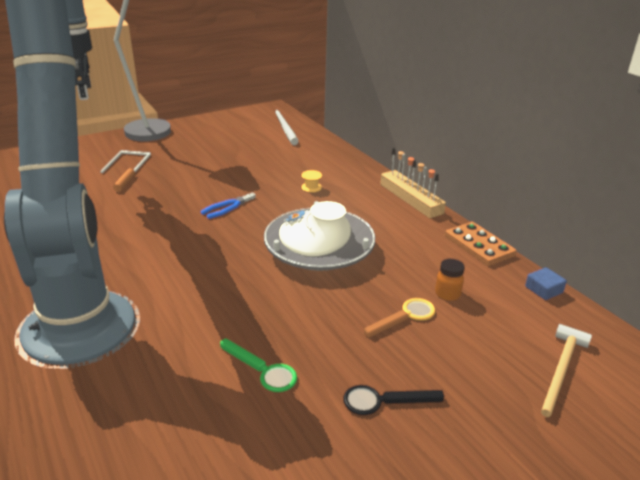

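The top view shows three loupe shapes: brass rim with wooden handle, lens (425,185) and handle end (432,243); green, lens (443,334); black, lens (493,288). The brass and wood one fits the description, because black and green are excluded. The platter centre is near (294,212), the stone near (269,226), and the studs near (247,188), (336,181) and (297,263).

```bash
python3 - <<'E'
from h import *
c=ctrl.camera("top"); im=c["frame"]; hsv=cv2.cvtColor(im,cv2.COLOR_RGB2HSV)
def cen(m,box):
    x0,y0,x1,y1=box; s=np.zeros(m.shape,np.uint8); s[y0:y1,x0:x1]=m[y0:y1,x0:x1]
    n,l,st,ce=cv2.connectedComponentsWithStats(s); i=1+np.argmax(st[1:,4]); return ce[i],st[i,4],(l==i)
# platter: grey mask, hull -> ellipse
m=((hsv[:,:,1]<60)).astype(np.uint8)
_,_,pm=cen(m,(225,145,365,280))
cn=max(cv2.findContours(pm.astype(np.uint8),0,1)[0],key=cv2.contourArea)
hull=cv2.convexHull(cn)
pts=np.array([onplane(c,u,v,0.04)[:2] for u,v in hull[:,0]])
A=np.c_[2*pts,np.ones(len(pts))]; s=np.linalg.lstsq(A,(pts**2).sum(1),rcond=None)[0]
print("platter",s[:2],"r",np.sqrt(s[2]+s[0]**2+s[1]**2))
br=(im.min(2)>170).astype(np.uint8)
for b in ((240,180,254,196),(330,174,343,188),(290,257,304,270)):
    ce,a,_=cen(br,b); p=onplane(c,*ce,0.064); print("stud",ce,a,p[:2],np.linalg.norm(p[:2]-s[:2]),np.degrees(np.arctan2(*(p[:2]-s[:2])[::-1])))
am=((hsv[:,:,0]<22)&(hsv[:,:,1]>120)).astype(np.uint8)
ce,a,_=cen(am,(258,214,282,238)); p=onplane(c,*ce,0.079); d=p[:2]-s[:2];print("stone",ce,a,p,np.linalg.norm(d),np.degrees(np.arctan2(d[1],d[0])))
# loupe
for b in ((405,165,445,202),(418,196,445,250)):
    crop=hsv[b[1]:b[3],b[0]:b[2]]
ye=((hsv[:,:,0]>20)&(hsv[:,:,0]<32)&(hsv[:,:,1]>90)&(hsv[:,:,2]>170)).astype(np.uint8)
_,a,l=cen(ye,(405,165,445,205)); (x,y),r=cv2.minEnclosingCircle(np.argwhere(l)[:,::-1].astype(np.float32)); L=onplane(c,x,y,0.009); print("lens",x,y,r,L)
ha=((hsv[:,:,0]<16)&(hsv[:,:,1]>120)&(hsv[:,:,2]>165)).astype(np.uint8)
ce,a,l=cen(ha,(415,196,448,255)); rr=cv2.minAreaRect(np.argwhere(l)[:,::-1].astype(np.float32)); print("handle",ce,a,rr)
H=onplane(c,*rr[0],0.015);print(H,H[:2]-L[:2],np.linalg.norm(H-L))
cr=cv2.resize(im[150:290,220:450],None,fx=3.4,fy=3.4,interpolation=cv2.INTER_CUBIC); cv2.imwrite("pics/crop1.png",cr[:,:,::-1])
E
```

```text
platter [0.55487972 0.00470267] r 0.12935755201860424
stud [243.92307692 186.96153846] 52 [0.60818844 0.1111084 ] 0.11901259882120373 63.38936813936344
stud [336.47058824 179.05882353] 34 [ 0.62026818 -0.09261882] 0.11724812661518026 -56.1035975385172
stud [296.24 262.8 ] 25 [ 0.43848207 -0.00044655] 0.11651149014172467 -177.4669940224155
stone [268.075 225.825] 40 [0.51909593 0.05777182 0.079     ] 0.06400636654432902 123.99123621007281
lens 423.70001220703125 184.6999969482422 14.359071731567383 [ 0.6126766  -0.29214327  0.009     ]
handle [428.18483412 222.06398104] 422 ((428.5521545410156, 224.24034118652344), (50.80226516723633, 20.84549331665039), 66.97450256347656)
[ 0.52078634 -0.29865673  0.015     ] [-0.09189026 -0.00651346] 0.09231600332559325
```

View pics/crop1.png

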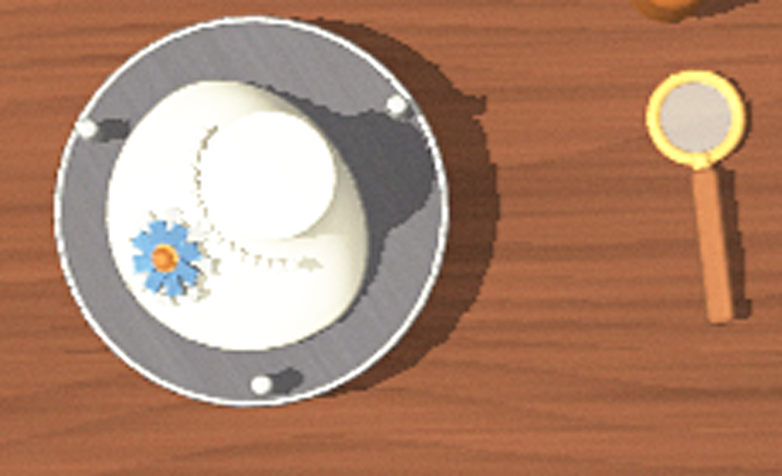

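```bash
cat >> h.py <<'E'
AX=np.array([0.555,0.0045]); TH=np.radians(-56.7)   # axis, stud1 at start
def down(yaw):  # tool z down, tool y at world angle yaw
    y=np.array([np.cos(yaw),np.sin(yaw),0]); z=np.array([0,0,-1.])
    return R.from_matrix(np.c_[np.cross(y,z),y,z])
E
python3 - <<'E'
from h import *
c=ctrl.camera("top")
a=onplane(c,427.4,200,.018);b=onplane(c,431.8,244.1,.018);L=onplane(c,424.4,184.6,.011)
d=(a-b)/np.linalg.norm(a-b); print("handle",a,b,"len",np.linalg.norm(a-b)); d2=L-(a+b)/2; print("lens",L,"heads",np.degrees(np.arctan2(d[1],d[0])),np.degrees(np.arctan2(d2[1],d2[0])),np.linalg.norm(d2[:2]))
hd=np.arctan2(d2[1],d2[0]); G=L[:2]-.088*d2[:2]/np.linalg.norm(d2[:2]); print("grip",G)
def q(n,p,yaw):
    r=ctrl.solve_ik(list(p),quat(down(yaw))); print(n,None if r is None else np.round(r,2))
tm=np.radians(-76); t=np.array([np.sin(tm),-np.cos(tm)]); n=np.array([np.cos(tm),np.sin(tm)])
ya=np.arctan2(t[1],t[0])
for k in (0,np.pi):
    for s in (-.068,.04): q("push%d"%(k>0),[*(AX+.113*n+s*t),.049],ya+k)
    for h in (0,np.pi/4,np.pi/2,3*np.pi/4):
        if h==0: q("grasp",[*G,.003],hd+np.pi/2+k)
        for ph in np.radians([0,90,180,270]):
            q("track h%d ph%d"%(np.degrees(h),np.degrees(ph)),[*(AX+.066*np.array([np.cos(ph),np.sin(ph)])-.088*np.array([np.cos(hd+h),np.sin(hd+h)])),.14],hd+h+np.pi/2+k)
E
```

```text
handle [ 0.5757424  -0.29771718  0.018     ] [ 0.47528536 -0.30369458  0.018     ] len 0.10063471369013412
lens [ 0.6124974  -0.29342628  0.011     ] heads 3.4052007954400394 4.783904863004854 0.08728759603003904
grip [ 0.52480396 -0.3007653 ]
push0 [-0.61  0.89  1.1   1.76 -0.89  1.09 -2.08]
push0 [-0.63  0.74  1.11  2.   -0.84  0.95 -1.97]
grasp [ 0.05  0.65  0.56  1.89 -0.5   0.74  2.55]
track h0 ph0 [-0.4   0.32  0.4   1.96 -0.16  0.9   1.74]
track h0 ph90 [-0.49  0.21  0.31  2.09 -0.08  0.86  1.52]
track h0 ph180 [-0.54  0.09  0.48  2.23 -0.06  0.83  1.63]
track h0 ph270 [-0.45  0.23  0.59  2.1  -0.17  0.86  1.9 ]
track h45 ph0 [-0.2   0.37  0.31  1.88 -0.14  0.92  2.61]
track h45 ph90 [-0.31  0.25  0.26  2.03 -0.08  0.87  2.44]
track h45 ph180 [-0.42  0.16  0.53  2.17 -0.11  0.84  2.61]
track h45 ph270 [ 0.94  0.45 -0.99  1.94  0.45  0.99  2.19]
track h90 ph0 [-0.65  0.71  1.11  1.75 -0.69  1.14 -2.38]
track h90 ph90 [-0.83  0.57  1.12  1.91 -0.6   1.04 -2.51]
track h90 ph180 [-0.78  0.44  1.12  2.05 -0.49  0.95 -2.45]
track h90 ph270 [-0.58  0.61  1.11  1.87 -0.63  1.07 -2.27]
[... 639 characters left out ...]
[-0.54  0.44  0.77  1.89 -0.37  0.95 -0.31]
track h45 ph90 [-0.66  0.29  0.69  2.05 -0.24  0.88 -0.54]
track h45 ph180 [-0.7   0.19  0.86  2.18 -0.2   0.85 -0.42]
track h45 ph270 [-0.58  0.4   0.96  2.02 -0.41  0.93 -0.1 ]
track h90 ph0 [-0.39  0.52  0.64  1.73 -0.36  1.01  0.47]
track h90 ph90 [-0.5   0.39  0.59  1.9  -0.27  0.93  0.3 ]
track h90 ph180 [-0.56  0.32  0.79  2.04 -0.29  0.89  0.47]
track h90 ph270 [-0.46  0.51  0.9   1.87 -0.47  1.    0.72]
track h135 ph0 [-0.31  0.58  0.49  1.58 -0.3   1.05  1.13]
track h135 ph90 [-0.4   0.46  0.43  1.75 -0.23  0.98  0.98]
track h135 ph180 [-0.43  0.38  0.58  1.91 -0.26  0.93  1.14]
track h135 ph270 [-0.35  0.53  0.67  1.73 -0.38  1.01  1.33]
```

The crop confirms the brass-rimmed loupe with the wooden handle, heading about +x. Next I close the gripper and set it behind stud1 for a clockwise push.

```bash
python3 - <<'E'
from h import *
tm=np.radians(-76); t=np.array([np.sin(tm),-np.cos(tm)]); n=np.array([np.cos(tm),np.sin(tm)])
ya=np.arctan2(t[1],t[0])+np.pi; q=quat(down(ya)); p=AX+.113*n-.068*t
ctrl.goto([*p,.17],q); print(ctrl.get_state()["t"])
ctrl.grip(0.0); print(ctrl.get_state()["t"])
print(ctrl.movel([*p,.049],vel=.15,f_stop=6))
s=ctrl.get_state(); print(s["t"],s["position"],p,s["width"],np.round(s["joints"],2))
c=ctrl.camera("side"); f=c["frame"][180:290,240:400]
cv2.imwrite("pics/push.png",cv2.resize(f,None,fx=5,fy=5,interpolation=2)[:,:,::-1])
E
```

```text
3.25
4.0167
False
4.975 [ 0.6491737  -0.08905011  0.04999222] [ 0.64831728 -0.08869273] 0.00011440949983292298 [-0.33  0.66  0.59  1.75 -0.46  0.88  0.7 ]
```

View pics/push.png

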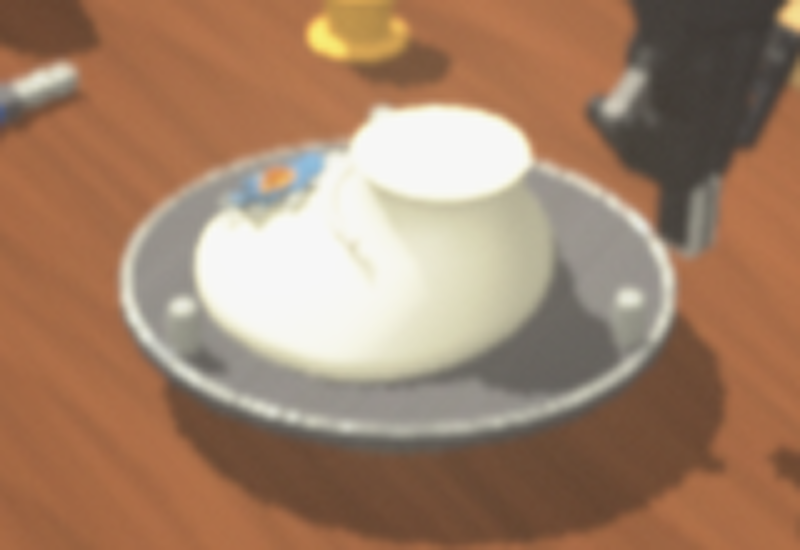

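The side crop shows the closed fingertips at crop (690,245), just behind stud1's top at (630,300), clear of the bust. Now I push and lift, then measure the spin.

```bash
cat >> h.py <<'E'
def brooch(c):
    hsv=cv2.cvtColor(c["frame"],cv2.COLOR_RGB2HSV)
    m=((hsv[:,:,0]>95)&(hsv[:,:,0]<120)&(hsv[:,:,1]>90)&(hsv[:,:,2]>120)).astype(np.uint8)
    m[:,:225]=0;m[:,365:]=0;m[:145]=0;m[280:]=0
    if m.sum()<25: return None
    v,u=np.argwhere(m).mean(0); p=onplane(c,u,v,.076)[:2]-AX
    return np.arctan2(p[1],p[0]),np.hypot(*p),int(m.sum())
def look(name="top"):
    t=ctrl.get_state()["t"]; b=brooch(ctrl.camera(name))
    if b is not None: open("obs.txt","a").write("%f %f %f %d\n"%(t,*b))
    return t,b
E
python3 - <<'E'
from h import *
print(look())
tm=np.radians(-76); t=np.array([np.sin(tm),-np.cos(tm)]); n=np.array([np.cos(tm),np.sin(tm)])
p=AX+.113*n+.04*t
ctrl.movel([*p,.049],vel=.09)
print(ctrl.get_state()["t"])
ctrl.movel([*p,.12],vel=.25)
for i in range(4): print(look())
E
```

```text
(5.025, None)
6.425
(6.8583, (np.float64(2.141110462713345), np.float64(0.06239936227802245), 195))
(6.9083, (np.float64(2.1399547428515464), np.float64(0.06254498467450775), 194))
(6.9583, (np.float64(2.1399531613830605), np.float64(0.06240369139784666), 193))
(7.0083, (np.float64(2.141919538739335), np.float64(0.062383135311911316), 192))
```

```bash
python3 - <<'E'
from h import *
c=ctrl.camera("top"); f=c["frame"][140:280,210:390]
cv2.imwrite("pics/after.png",cv2.resize(f,None,fx=4,fy=4,interpolation=2)[:,:,::-1])
s=ctrl.get_state();print(s["position"],s["ee_rot"],s["ft_force"])
E
```

```text
[ 0.54273949 -0.11458991  0.11888626] [-9.19537278e-04  6.15624897e-01  7.88038453e-01 -7.32914722e-04] [-1.19218473  0.3706042   0.15086382]
```

View pics/after.png

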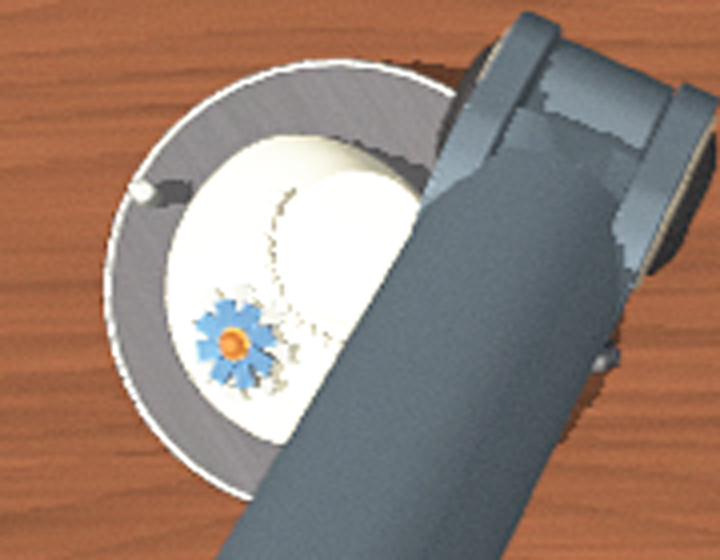

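```bash
python3 - <<'E'
from h import *
c=ctrl.camera("top"); s=ctrl.camera("side")
print("top tcp",project(c,[.5427,-.1146,.119]),"stud1 top",project(c,[.6203,-.0926,.064]))
print("side start tcp",project(s,[.649,-.089,.05]),"side stud1 top",project(s,[.6203,-.0926,.064]),"stud2",project(s,[.4385,-.0004,.064]),"axis neck",project(s,[.555,.0045,.04]))
cv2.imwrite("pics/side2.png",cv2.resize(s["frame"][150:300,220:420],None,fx=4,fy=4,interpolation=2)[:,:,::-1])
E
```

```text
top tcp (np.float64(348.07192119276084), np.float64(210.254900467138)) stud1 top (np.float64(336.4616388965375), np.float64(179.04475091394414))
side start tcp (np.float64(375.89639529933373), np.float64(239.33462159429513)) side stud1 top (np.float64(366.83022104345025), np.float64(238.17395175969713)) stud2 (np.float64(275.96542082362805), np.float64(240.1201694160443)) axis neck (np.float64(319.4822750057629), np.float64(234.71460223853595))
```

View pics/side2.png

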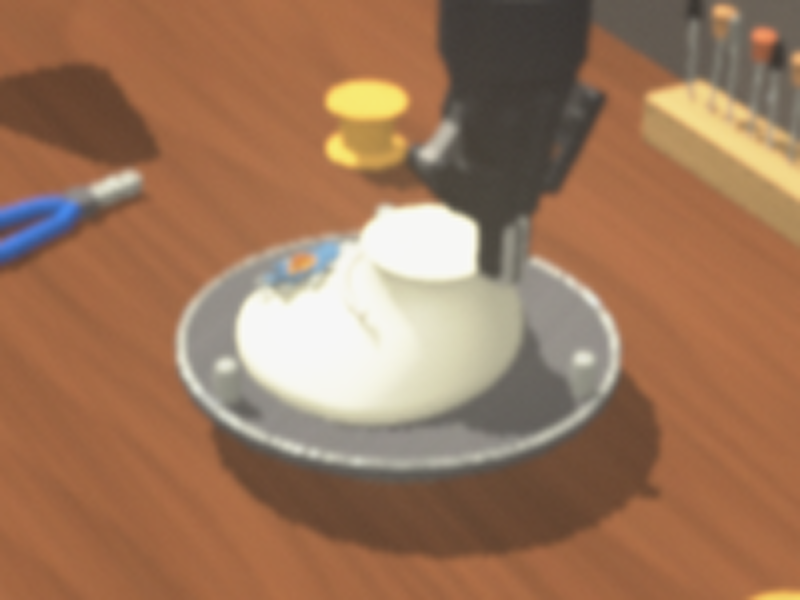

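```bash
python3 - <<'E'
from h import *
s=ctrl.camera("side"); w=ctrl.camera("wrist")
for dz in (0,.01,.02,.03): print(dz,project(s,[.5427,-.1146,.119+dz]),project(s,[.649,-.089,.05+dz]))
st=ctrl.get_state();print(w["origin"],w["orientation"],st["position"])
print("wrist: tcp",project(w,st["position"]),"stud1",project(w,[.6203,-.0926,.064]),"axis",project(w,[*AX,.04]),project(w,[.519,.0578,.079]))
cv2.imwrite("pics/wrist2.png",w["frame"][:,:,::-1])
E
```

```text
0 (np.float64(344.1732472616127), np.float64(230.6501783336623)) (np.float64(375.89639529933373), np.float64(239.33462159429513))
0.01 (np.float64(344.3724683404976), np.float64(226.60827901388046)) (np.float64(376.206502067346), np.float64(235.62741398484306))
0.02 (np.float64(344.57340206050395), np.float64(222.5316327535508)) (np.float64(376.51907588158707), np.float64(231.89071378285237))
0.03 (np.float64(344.7760706015263), np.float64(218.4197895556094)) (np.float64(376.8341462994104), np.float64(228.12416764148722))
[ 0.52481577 -0.03411305  0.2898879 ] [ 0.97972619 -0.1591821  -0.01887518  0.12017232] [ 0.54325039 -0.11486434  0.11951506]
wrist: tcp (np.float64(313.77767397984303), np.float64(291.1386094623788)) stud1 (np.float64(451.5594014678444), np.float64(244.72228829752737)) axis (np.float64(386.87987702330247), np.float64(43.63569663798475)) (np.float64(356.9922809416003), np.float64(-127.23307438528082))
```

View pics/wrist2.png

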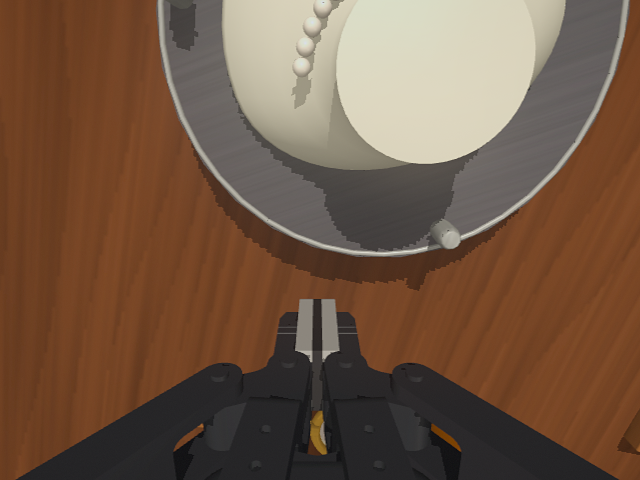

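```bash
python3 - <<'E'
from h import *
s=ctrl.camera("side"); w=ctrl.camera("wrist"); st=ctrl.get_state(); r=rot(st["ee_rot"])
for dz in (0,.01,.015,.02,.025,.03):
  for ox in (-.011,.011):
    p=st["position"]+r.apply([ox,0,-dz]); print(dz,ox,np.round(project(w,p),1),np.round(project(s,p),1))
E
```

```text
0 -0.011 [313.7 312.3] [348.4 232.3]
0 0.011 [313.6 268.8] [340.7 228.3]
0.01 -0.011 [313.6 323.4] [348.6 228.3]
0.01 0.011 [313.4 277.9] [340.9 224.3]
0.015 -0.011 [313.5 329.3] [348.7 226.2]
0.015 0.011 [313.3 282.9] [341.  222.3]
0.02 -0.011 [313.4 335.6] [348.8 224.2]
0.02 0.011 [313.2 288.1] [341.1 220.2]
0.025 -0.011 [313.3 342.2] [348.9 222.1]
0.025 0.011 [313.1 293.6] [341.2 218.2]
0.03 -0.011 [313.2 349.3] [349. 220.]
0.03 0.011 [313.  299.5] [341.3 216.1]
```

Findings: the stone and stud positions agree across cameras, but the shut fingertip is about 25–28 mm short of the reported TCP, so the push passed over the stud. I'll probe the platter face by touch to get the true tip height, then push again.

```bash
python3 - <<'E'
from h import *
tm=np.radians(-76); t=np.array([np.sin(tm),-np.cos(tm)]); n=np.array([np.cos(tm),np.sin(tm)])
p=AX+.113*n-.068*t
ctrl.movel([*p,.119],vel=.25)
ctrl.movel([*p,.045],vel=.15)
hit=ctrl.movel([*p,.002],vel=.03,f_stop=3)
s=ctrl.get_state(); print(hit,s["t"],s["position"],s["ft_force"])
E
```

```text
True 9.6667 [ 0.64838601 -0.0883974   0.01163609] [-0.51594311  0.55087422  4.99693965]
```

```bash
rm -f obs.txt; python3 - <<'E'
from h import *
tm=np.radians(-76); t=np.array([np.sin(tm),-np.cos(tm)]); n=np.array([np.cos(tm),np.sin(tm)])
p=AX+.113*n-.068*t; e=AX+.113*n+.04*t
ctrl.movel([*p,.0225],vel=.1)
print(ctrl.get_state()["t"])
ctrl.movel([*e,.0225],vel=.09)
print(ctrl.get_state()["t"])
ctrl.movel([*e,.11],vel=.25)
ctrl.movel([.53,-.25,.12],vel=.3)
for i in range(6): print(look()); ctrl.sleep(.1)
c=ctrl.camera("top"); np.save("top.npy",c["frame"])
E
```

```text
9.9333
11.2833
(12.3833, (np.float64(-1.0281942064356069), np.float64(0.06286757429135817), 185))
(12.5333, (np.float64(-1.2410493948340517), np.float64(0.06318515040201819), 194))
(12.6833, (np.float64(-1.4610974668863514), np.float64(0.06345616275861969), 193))
(12.8333, (np.float64(-1.6788965685238273), np.float64(0.06322359724748199), 202))
(12.9833, (np.float64(-1.8898367955908126), np.float64(0.06387964212958369), 201))
(13.1333, (np.float64(-2.1047889110599147), np.float64(0.06342227697135314), 198))
```

```bash
python3 - <<'E'
from h import *
hd=np.radians(4.1); G=np.array([.5248,-.3008]); q=quat(down(hd+1.5*np.pi))
ctrl.movel([*G,.10],q,vel=.2); 
ctrl.grip(.085); print(look())
hit=ctrl.movel([*G,-.0245],vel=.1,f_stop=5)
s=ctrl.get_state(); print(hit,s["t"],s["position"],s["width"]); print(look())
ctrl.grip(0); s=ctrl.get_state(); print(s["t"],s["position"],s["width"],s["finger_force"],s["ft_force"]); print(look())
np.save("grasp.npy",s["position"])
c=ctrl.camera("top"); im=c["frame"]; hsv=cv2.cvtColor(im,cv2.COLOR_RGB2HSV)
ye=((hsv[:,:,0]>20)&(hsv[:,:,0]<32)&(hsv[:,:,1]>90)&(hsv[:,:,2]>170)); ye[:165]=0;ye[205:]=0;ye[:,:405]=0;ye[:,445:]=0
(x,y),r=cv2.minEnclosingCircle(np.argwhere(ye)[:,::-1].astype(np.float32)); print("lens",x,y,r,onplane(c,x,y,.011),ye.sum())
E
```

```text
(16.0083, (np.float64(0.2273528960356212), np.float64(0.0623604548622362), 183))
False 17.45 [ 0.52522497 -0.30117366 -0.0238396 ] 0.08495477881281184
(17.45, (np.float64(-1.4769665452813812), np.float64(0.061470281540357954), 109))
18.125 [ 0.52493671 -0.30099384 -0.02423625] 0.016831186995329435 61.04454517364502 [-0.55892201 -0.50768755  2.12235771]
(18.125, None)
lens 423.5 183.0 13.865524291992188 [ 0.61624752 -0.291518    0.011     ] 118
```

```bash
python3 - <<'E'
from h import *
g=np.load("grasp.npy"); hd=np.radians(4.1)
ctrl.movel([g[0],g[1],.115],vel=.12); s=ctrl.get_state(); print(s["t"],s["width"],s["ft_force"],s["torque"])
print(look())
ctrl.movel([.555,-.25,.115],quat(down(2*np.pi)),vel=.05); s=ctrl.get_state(); print(s["t"],s["position"],s["width"],np.round(s["joints"],2))
print(look())
c=ctrl.camera("top"); im=c["frame"]; w=ctrl.camera("side")
for f,x in (("top",c),("side",w)):
    np.save(f+".npy",x["frame"])
a=cv2.resize(c["frame"][130:290,220:480],(520,320)); b=cv2.resize(w["frame"][170:350,260:480],(520,425))[:280]
cv2.imwrite("pics/held.png",np.vstack([a,b])[:,:,::-1])
print(project(c,[.555,-.162,.145]),project(w,[.555,-.162,.145]))
E
```

```text
19.5417 0.016228865114745583 [ 0.55315978 -0.15830068 -1.36602742] [-0.05780748  0.04037967  0.03386288]
(19.5417, (np.float64(2.0712348163408527), np.float64(0.0626069304170769), 195))
21.2417 [ 0.55485635 -0.25020219  0.11493101] 0.01638438685418277 [-0.17  0.53  0.73  1.82 -0.43  0.95  0.74]
(21.2417, (np.float64(0.06794562762905211), np.float64(0.06276496441154529), 173))
(np.float64(371.3576501035783), np.float64(201.89001140486033)) (np.float64(362.36825186461624), np.float64(228.9160267457015))
```

View pics/held.png

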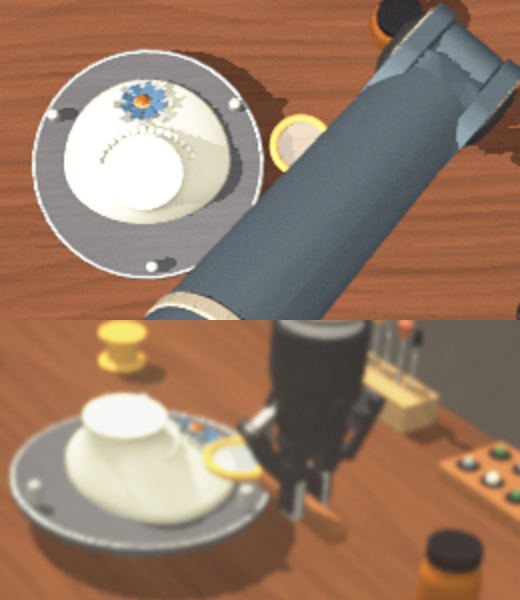

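The held view shows the lens at top pixel (370,201) and side pixel (360,229), within 2–3 px of my prediction, and level. Next I fit the coasting model and measure the per-move overhead in free air.

```bash
cat >> h.py <<'E'
from scipy.optimize import least_squares
def fit():
    o=np.loadtxt("obs.txt"); o=o[o[:,3]>150]; t=o[:,0]; t0=t[0]
    def mod(p,t): # clockwise angle magnitude
        A=p[1]+.5; return p[0]+A*p[2]*(1-np.exp(-(t-t0)/p[2]))-.5*(t-t0)
    p=[-o[0,1],1.437,44.6]
    wr=lambda a:(a+np.pi)%(2*np.pi)-np.pi
    for k in range(6,len(t)+1):   # grow the span so that no turn is lost
        r=least_squares(lambda p:np.r_[wr(mod(p,t[:k])+o[:k,1])/.015,(p[2]-44.6)/10],p,x_scale=[1,1,30]); p=r.x
    th=lambda T:-mod(p,T)+.012
    w=lambda T:(p[1]+.5)*np.exp(-(T-t0)/p[2])-.5
    return th,w,p,wr(mod(p,t)+o[:,1])
E
python3 - <<'E'
from h import *
q=quat(down(2*np.pi)); x0=np.array([.555,-.25])
for ph in np.arange(0,6.28,.4):
    if ctrl.solve_ik([*(AX+.066*np.array([np.cos(ph),np.sin(ph)])-[0,.089]),.111],q) is None: print("no ik",ph)
for i in range(4):
    x0=x0+[0,-.025]; a=ctrl.get_state()["t"]; ctrl.movel([*x0,.111],vel=.05); s=ctrl.get_state(); print(s["t"]-a,s["position"]-[*x0,.111],np.abs(s["qd"]).max())
    a=s["t"]
ctrl.movel([.555,-.25,.111],vel=.1); print(look()); ctrl.sleep(1); print(look()); ctrl.sleep(1); print(look())
th,w,p,r=fit(); print(p,np.round(r,3)); T=ctrl.get_state()["t"]
for d in (0,4,8,12,16): print(T+d,w(T+d))
E
cat obs.txt|tail -4
```

```text
0.6583000000000006 [-7.67223862e-05 -9.71807468e-05 -1.14789835e-04] 0.010031054985861052
0.6499999999999986 [-8.38604315e-05 -5.88381047e-05 -8.99027005e-05] 0.009124747685558234
0.6500000000000021 [-9.93194670e-05 -5.98754509e-05 -9.02910100e-05] 0.007442244571746397
0.6499999999999986 [-1.16854376e-04 -5.61035740e-05 -1.33765380e-04] 0.009573570596120698
(25.15, (np.float64(2.127408486770048), np.float64(0.06264498027919808), 190))
(26.2, (np.float64(1.062288983759162), np.float64(0.06294040314083571), 175))
(27.25, (np.float64(0.027606795707499333), np.float64(0.062695062860585), 174))
[ 1.02660153  1.45312055 51.52483563] [-0.002  0.003 -0.    -0.002  0.002  0.001 -0.005  0.006 -0.005  0.007
  0.001 -0.006]
27.3 0.9621724738666857
31.3 0.8529546906018304
35.3 0.7518949901859457
39.3 0.6583840000994552
43.3 0.5718578652408437
21.241700 0.067946 0.062765 173
25.150000 2.127408 0.062645 190
26.200000 1.062289 0.062940 175
27.250000 0.027607 0.062695 174
```

```bash
python3 - <<'E'
from h import *
th,w,p,r=fit(); OFF=np.array([0,.089])
tcp=lambda T: np.r_[AX+.066*np.array([np.cos(th(T)),np.sin(th(T))])-OFF,.111]
now=lambda: ctrl.get_state()
ctrl.sleep(35-now()["t"]); print(look()[1][0]-((th(now()["t"]-.05)-.012+np.pi)%(2*np.pi)-np.pi))
def seg(Tm):
    s=now(); x=tcp(s["t"]+Tm+.075); L=np.linalg.norm(x-s["position"]); ctrl.movel(x,vel=L/Tm); return s
seg(1.6); t0=now()["t"]; e=[]
while now()["t"]<t0+8.2:
    s=seg(.35); e.append(np.linalg.norm((s["position"]-tcp(s["t"]))[:2]))
    if len(e)==5: c=ctrl.camera("side"); cv2.imwrite("pics/track.png",cv2.resize(c["frame"][170:300,220:420],(800,520),interpolation=2)[:,:,::-1])
    if len(e)==12: c2=ctrl.camera("top"); np.save("tracktop.npy",c2["frame"])
print(t0,now()["t"],w(now()["t"]),np.round(np.array(e)*1e3,1))
ctrl.movel([.555,-.25,.125],vel=.15); s=now(); print(s["t"],s["width"],s["position"],look())
E
```

```text
-0.003521436253648813
36.8 45.4667 0.5277191198412872 [3.6 3.3 3.2 3.4 3.3 5.8 2.8 3.4 3.  3.  2.9 2.8 4.8 2.3 2.7 2.6 2.6]
46.5083 0.01663140687960341 [ 0.55559743 -0.24856844  0.12467973] (46.5083, (np.float64(-1.297535791311968), np.float64(0.06353715024315532), 188))
```

View pics/track.png

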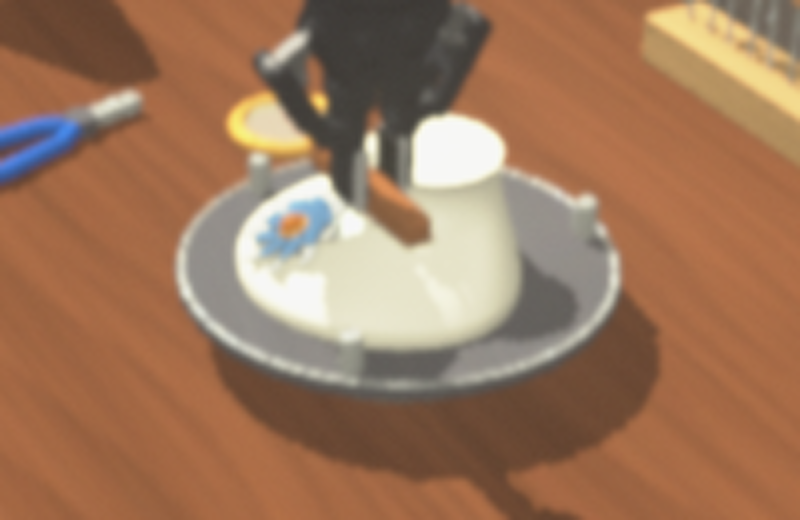

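```bash
python3 - <<'E'
from h import *
c=ctrl.camera("side")
for z in (.137,.141,.145,.149): print(z,onplane(c,220+277/4,170+125/4,z)[:2])
print("stone",onplane(c,220+292/4,170+226/4,.079))
th,w,p,r=fit(); print(p,r[-2:])
c=ctrl.camera("top"); im=np.load("tracktop.npy")[140:285,220:370]
cv2.imwrite("pics/tt.png",cv2.resize(im,None,fx=4,fy=4,interpolation=2)[:,:,::-1])
E
```

```text
0.137 [0.48703091 0.02583033]
0.141 [0.48359243 0.0194398 ]
0.145 [0.48015394 0.01304927]
0.149 [0.47671546 0.00665875]
stone [0.48794028 0.01066535 0.079     ]
[ 1.02675786  1.45289742 51.57473472] [-4.10722408e-04  1.44329984e-05]
```

View pics/tt.png

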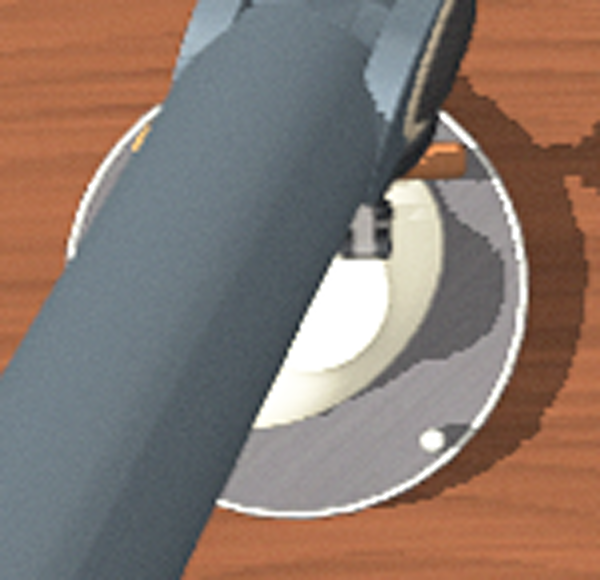

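The tracking view shows the lens at crop (277,125) above the stone at (292,226). Cast to their heights, they are about 9 mm apart sideways, including about 3 mm of planned lead, so inside the 15 mm limit. I now lay the loupe back.

```bash
python3 - <<'E'
from h import *
g=np.load("grasp.npy"); hd=np.radians(4.1)
ctrl.movel([g[0],g[1],.07],quat(down(hd+1.5*np.pi)),vel=.06); print(ctrl.get_state()["t"])
ctrl.movel([g[0],g[1],-.010],vel=.1)
hit=ctrl.movel([g[0],g[1],g[2]-.001],vel=.015,f_stop=3); s=ctrl.get_state(); print(hit,s["t"],s["position"],g,s["ft_force"])
ctrl.grip(.05); s=ctrl.get_state(); print(s["t"],s["width"])
ctrl.movel([g[0],g[1],.09],vel=.12); print(ctrl.get_state()["t"])
c=ctrl.camera("side"); cv2.imwrite("pics/end.png",cv2.resize(c["frame"][230:370,320:500],(720,560),interpolation=2)[:,:,::-1])
E
```

```text
48.3083
True 50.1333 [ 0.52478591 -0.30089432 -0.02423978] [ 0.52493671 -0.30099384 -0.02423625] [ 0.49747913 -0.40978375  4.71350929]
50.5583 0.05001316153974524
51.6667
```

View pics/end.png

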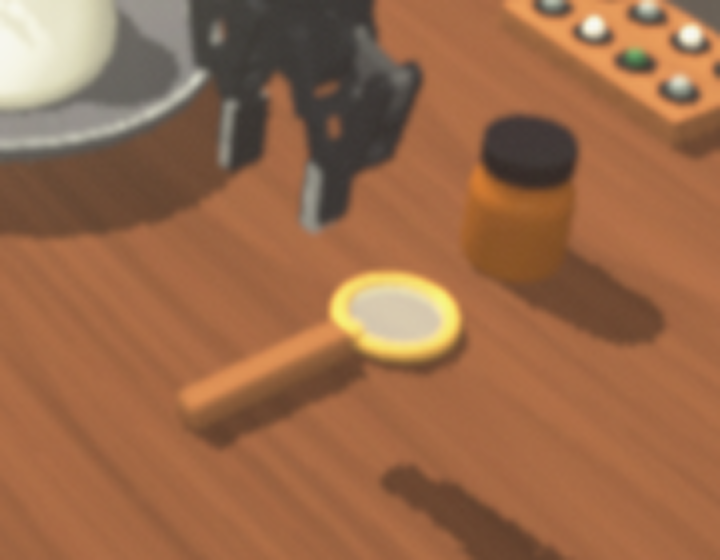

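The loupe lies flat on the bench, lens at crop (395,315), with the open fingers clear above it. I hand the job in.

```bash
python3 -c "
from h import *
print(ctrl.sign_off())"
```

```text
the job is handed in; nothing more can be done
None
```

I handed the job in at about 52 s; no verdict came back, and I think it passed. The first push passed over the stud. The second set the platter coasting at about 1.45 rad/s. The lens followed the stone for about 8.7 s, by my model never slower than 0.53 rad/s, and one picture put it about 9 mm off sideways at the assumed lens height (limit 15 mm; that figure shifts with lens height). The loupe is back flat on the bench, released.

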